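# Lock the tube wheel of a mixer with its linchpin

### The arm

A 7-joint arm with a two-finger parallel gripper is mounted at the origin on the work surface. World frame = base frame: x ahead of the robot, y to its left, z up, the work surface at z = 0. Lengths are in m, angles in degrees, forces in N, time in s.
With the tool pointing down it reaches from about 0.4 to 0.85 m from the base axis. Payload 10.4 kg.
Tool frame: the origin (TCP) lies on the centre line of the jaws, within the pads' length; the fingertips stand 22 mm ahead of it and the grasp point (between the pads) lies 3 mm ahead of it (robot.tips_ahead is the distance from the TCP to the fingertips, in m); z points along the fingers, y is the direction in which the jaws open and shut (so a half turn about z gives the same grasp; the last joint's range is limited). The gripper opens to 85 mm and grips with 20 to 120 N. Pads are 22 mm wide; open, the fingers measure 114 mm over their backs; the gripper's body (76 mm by 85 mm) begins 54 mm behind the grasp point. The pads swing forward as they close: fully open they stand 13 mm farther back than shut.
Start: joints at [-76.41, 19.034, -3.707, 83.658, 1.238, 77.344, -5.071], TCP at [0.161, 0.604, 0.253] pointing down, gripper open.
Joint ranges: [-148.97, 148.97], [-28.65, 121.19], [-84.17, 76.75], [9.2, 138.47], [-72.65, 252.65], [3.7, 117.97], [-149.18, 149.18]. Speed limits (degrees/s): [127.2, 127.2, 159.86, 159.86, 180, 180, 180].

### API

Orientations are given as a 3x3 rotation matrix whose columns are the frame's x, y, z axes.
In Python, from rig import robot, capture, get_calibration, ticket gives the robot as it stands. The module is installed in compiled form; this text tells all that it offers.
- The arm moves only by the tool carry_out, never from a script. Its argument "series" is a list of rows, each a list of 2 entries, a list of its own where there are three numbers: the shift along the tool's x, y, z in m, then the turn, a rotation vector about the tool's x, y, z in rad. A call has 1 to 10 rows; each row is the pose to reach, as a shift and turn from the pose measured when the call began, along the tool's axes at that moment; what a row does not reach only later rows make up. A row lasts 1/12 s, in which the tool goes at most 41.7 mm and 7.16 degrees, less where a joint would pass 70% of its speed; a pose out of reach is approached as far as the arm can. A call with a gripper value outside its range is refused whole. "gripper" is the finger opening in m, from 0 to 0.0854, set as the call begins (left out, the last holds). The fingers move at their own pace and stop on an object; the grip force is fixed at half the most. Time passes only in rows, so rows that repeat a pose let the fingers close. It gives the time, the measured TCP pose, the force and the opening at its end, in the units of the state.
- robot.get_obs(): the state, without advancing time (a new reading comes with each control period).
- capture(name): name is "scene" or "top" or "wrist"; returns the picture (384x512x3 uint8, red, green, blue); there is no depth.
- get_calibration(name): a dict with "fx", "fy", "cx", "cy" (pixels), "R" (3x3) and "t" (3): a world point X has camera coordinates R X + t; the wrist camera has in their place "tool_from_camera" (4x4, takes a point from camera to tool coordinates, whose origin is the TCP and whose axes are the flange's). Camera axes: x right, y down, z forward; pixel columns grow to the right and rows downward; lengths in m; the calibration is good to about 2 mm. A picture is of the moment at which its call begins: read the wrist's pose just before it. get_calibration takes no time and is no camera call.
- ticket.job_done(): hands the job in, once; it reports no verdict.
The state is a dict: "time_s": time; "joints": joint angles; "qvel": joint speeds; "effort": joint torques, N m; "position": TCP position; "tool_rot": TCP orientation; "contact_force": force on the tool from outside, world axes, zero at the start; "torque": the same for the moment, N m; "width": finger opening in m.
Only numpy, scipy, OpenCV 4.12 (cv2) and the standard library are available. Lean on these libraries where they do the work, as an engineer would, in place of code of your own. Each camera call takes 0.05 s, during which the arm holds its last target.

### The job

The tube wheel of the mixer sits on its shaft without a lock: take the linchpin (the one with the wire ring) from the stand, push it straight down through the hole in the shaft until its flange lies flat on the shaft, then swing its ring over the shaft's end and down until it lies against the pin underneath. The shaft has end play, so feel for the hole and never press hard on the mixer, with pin or hand (keep below 35 N). Leave the other pins and the things on the bench where they are.

Things in the scene. Friction and masses are not known exactly. Their poses are not given: they have to be found in the camera images.
- pin_head (a point): The linchpin's head, bare steel, upright in a bore of the stand: a square bar 14 x 14 mm, 29 mm tall, on a round flange. This point is on its axis, 10.5 mm below its top, 21.5 mm above the flange's underside. z up; ring hinged about x, open towards -y. Grip the faces that look to +x and -x (fingers close along x), fingertips at least 3 mm above the ring's hinge, which is 15.5 mm below this point.
- pin_seat (a point): Middle of the underside of the linchpin's flange (18 mm across, 3 mm thick), 21.5 mm below pin_head; same axes. Below it a round stem 8 mm thick, 41 mm long, its nose tapered to 6.6 mm over the last 3 mm. The linchpin weighs about 85 g with its ring.
- ring_bar (a point): Middle of the wire ring's cross bar, 41 mm from the ring's hinge. The ring is a U of 4 mm steel wire; its arms lie 15 mm to either side of the pin's axis (26 mm clear between them, to pass on both sides of the 20 mm wide shaft). The hinge is 6 mm above the flange's underside.
- ring (a joint): Swing of the linchpin's ring: 0 = level, square to the pin, towards the pin's -y; grows as it swings down; 1.42 = stop, cross bar against the stem's end below the shaft. Starts between -0.05 and 0.2. The hinge is stiff (about 1 N at the cross bar) and stays where it is left. It passes the shaft's end only if the pin is fully down.
- mixer: Tube mixer, does not move. Origin on the bench straight below hole_out, z up. Its level shaft points to the mixer's -y, axis 125 mm above the bench. White housing 170 x 170 mm, 212 mm high, 110 to 280 mm from here on the +y side. On the shaft behind the hole: a hub 34 mm across, then a wheel with eight tubes, 120 mm over all.
- hole_out (a point): Mouth of the shaft hole, on the shaft's flat top 137 mm above the bench, if the shaft were pulled fully out; axes as the mixer's. The shaft has unmeasured end play: the true hole lies 2 to 14 mm from here towards the mixer's +y (exactly along that axis); 15 N of friction holds the shaft there. Round hole 9 mm, upright, right through.
- shaft_end (a point): Middle of the shaft's end face if the shaft were pulled fully out (it stands 2 to 14 mm further to the mixer's +y). The shaft's last 24 mm are square bar 20 mm wide, 24 mm high (top 137, underside 113 mm above the bench); the hole is 12 mm behind this face, the hub's face 16 mm behind the hole (its top 5 mm above the shaft's), the tubes' ends 24 mm (tops 44 mm above it).
- stand: Aluminium bar 200 x 24 mm along its x, top 52 mm above the bench, fixed, with three bores 75 mm apart (at -75, 0 and +75 mm along x), each 44 mm deep; origin on the bench under its middle. The pins stand in the bores with their flanges on the top, in any order.
- plain_pin: Bystander: plain steel pin with a flange and a round head 14 mm across and 29 mm tall, no ring, in another bore; origin at the underside of its flange. Leave alone.
- long_pin: Bystander: plain steel pin with a black round head 14 mm across and 20 mm tall, no ring, in another bore; origin at the underside of its head. Leave alone.
- reagent: Bystander: white reagent bottle, 60 mm across, 130 mm high; origin under its middle.
- sample_jar: Bystander: small jar, 52 mm across, 55 mm high; origin under its middle.
- tray: Bystander: white open tray 110 x 80 x 30 mm; origin under its middle.
- beaker: Bystander: white beaker 60 mm across, 80 mm high; origin under its middle.
- driver: Bystander: screwdriver lying on the bench along its x.
- mouse: Bystander: black computer mouse 100 x 60 x 28 mm; origin under its middle.
There are look-alikes about, which are no part of the job. Leave any red look-alike of the part that bears pin_head alone.

How it is judged:
By the outcome, as a careful person would: the job done as asked, in the order asked, and still so for the second after the job is handed in, with the robot touching nothing.
It also fails if it takes over 69 s, if anything falls off the work surface, if the arm or the gripper's body presses on something with over 40 N, if the wrist force passes 120 N, or if a joint passes its speed limit or range.

## Working session

There is one attempt and no reset: what is moved stays moved. The work goes in short steps, Python scripts to look and compute and a tool call to move; the robot and the scene stay as the last step left them, time stands still between calls to the robot, and variables do not carry over. Pictures are saved under pics/ and viewed, and the job is handed in when it is done.

Besides the shell and the picture viewer there is one more tool, called in YAML: its name, and indented under it one key for each argument. carry_out: Moves the arm, as the interface text tells. Its arguments: {"type":"object","properties":{"series":{"type":"array"},"gripper":{"type":"number"}},"required":["series"]}

```bash
mkdir -p pics; ls; python3 - <<'E'
from rig import robot,capture,get_calibration
import cv2,numpy as np
np.set_printoptions(precision=4,suppress=True)
print(robot.get_obs())
for n in("scene","top","wrist"):
    im=capture(n);cv2.imwrite(f"pics/{n}0.png",im[:,:,::-1]);print(n,get_calibration(n))
E
```

```text
pics
{'time_s': 0.0, 'joints': array([-76.4107,  19.0711,  -3.7075,  83.7048,   1.2388,  77.343 ,
        -5.0696]), 'qvel': array([-0.0075,  0.038 ,  0.0507,  0.0601,  0.0228, -0.0242,  0.019 ]), 'effort': array([  0.0004, -62.544 ,   0.0499, -39.1627,   0.0163,   0.0098,
         0.    ]), 'position': array([0.1605, 0.6037, 0.2525]), 'tool_rot': array([[-0.9665,  0.2568, -0.0003],
       [ 0.2568,  0.9665, -0.0014],
       [-0.0001, -0.0014, -1.    ]]), 'contact_force': array([-0.0682, -0.8113,  0.2065]), 'torque': array([ 0.0374, -0.0071, -0.0012]), 'width': 0.0853577689772475}
scene {'fx': 376.0833518115873, 'fy': 376.0833518115873, 'cx': 254.16826321586177, 'cy': 192.55284684955754, 'R': array([[-0.6955,  0.7185,  0.0108],
       [ 0.6176,  0.6054, -0.5021],
       [-0.3673, -0.3425, -0.8648]]), 't': array([ 0.3753, -0.2303,  1.4407])}
top {'fx': 471.738566429615, 'fy': 471.738566429615, 'cx': 256.89463257130217, 'cy': 191.87910936558418, 'R': array([[-0.07  , -0.9975,  0.002 ],
       [-0.9763,  0.0681, -0.2056],
       [ 0.2049, -0.0163, -0.9786]]), 't': array([-0.0034,  0.5068,  1.2382])}
wrist {'fx': 291.6705074524246, 'fy': 291.6705074524246, 'cx': 250.6581988776861, 'cy': 191.2266800301775, 'tool_from_camera': array([[ 0.0001, -0.9622, -0.2722,  0.0697],
       [ 1.    ,  0.0001, -0.0001, -0.0006],
       [ 0.0001, -0.2722,  0.9622, -0.1196],
       [ 0.    ,  0.    ,  0.    ,  1.    ]])}
```

View pics/scene0.png

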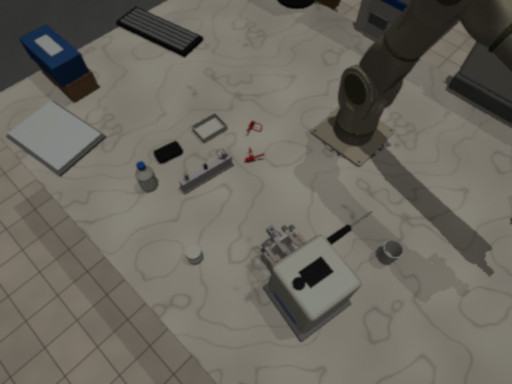

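View pics/top0.png

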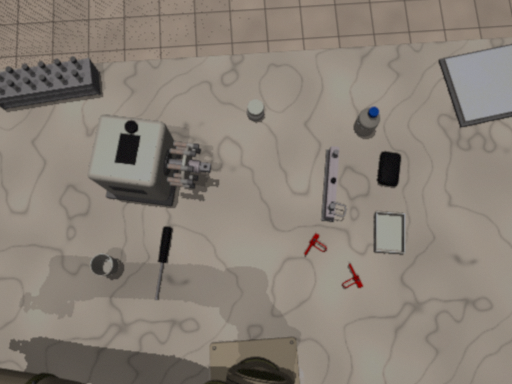

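View pics/wrist0.png

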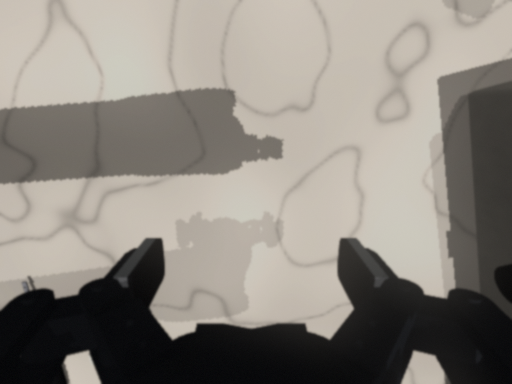

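```bash
python3 - <<'E'
import cv2,numpy as np
t=cv2.imread('pics/top0.png');s=cv2.imread('pics/scene0.png')
a=cv2.resize(t[140:240,300:400],(600,600),interpolation=2)
cv2.imwrite('pics/c1.png',a)
cv2.imwrite('pics/c2.png',cv2.resize(t[120:220,80:230],(800,533),interpolation=2))
cv2.imwrite('pics/c3.png',cv2.resize(s[110:200,165:275],(800,600),interpolation=2))
cv2.imwrite('pics/c4.png',cv2.resize(s[210:290,245:355],(800,582),interpolation=2))
E
```

```text
(no output)
```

View pics/c1.png

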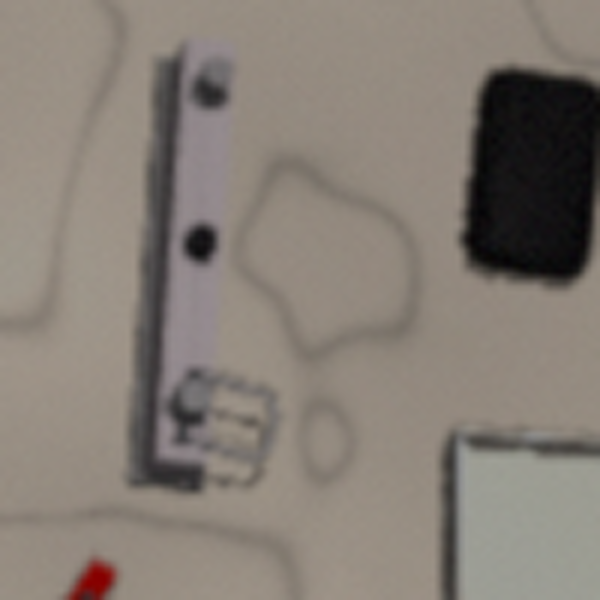

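View pics/c2.png

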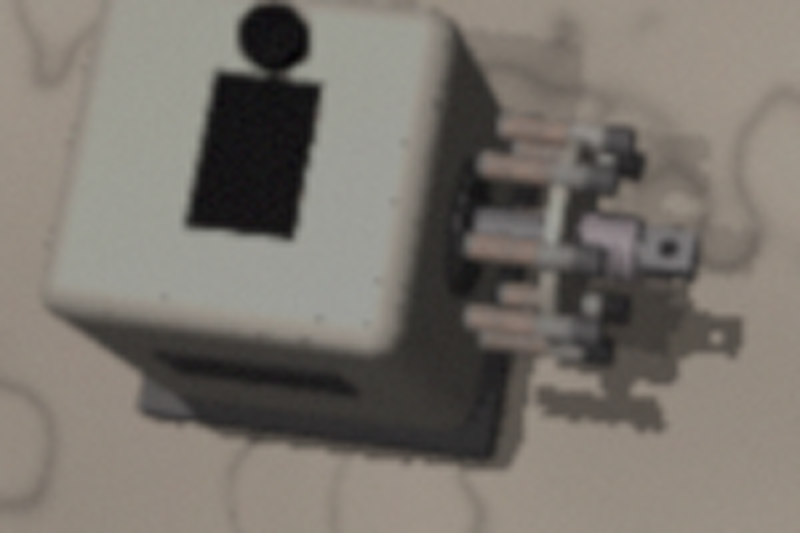

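View pics/c3.png

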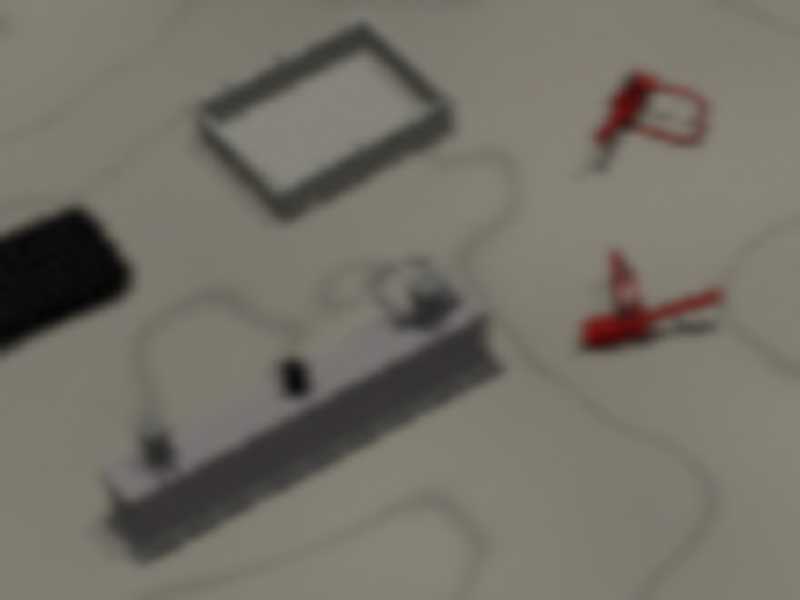

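View pics/c4.png

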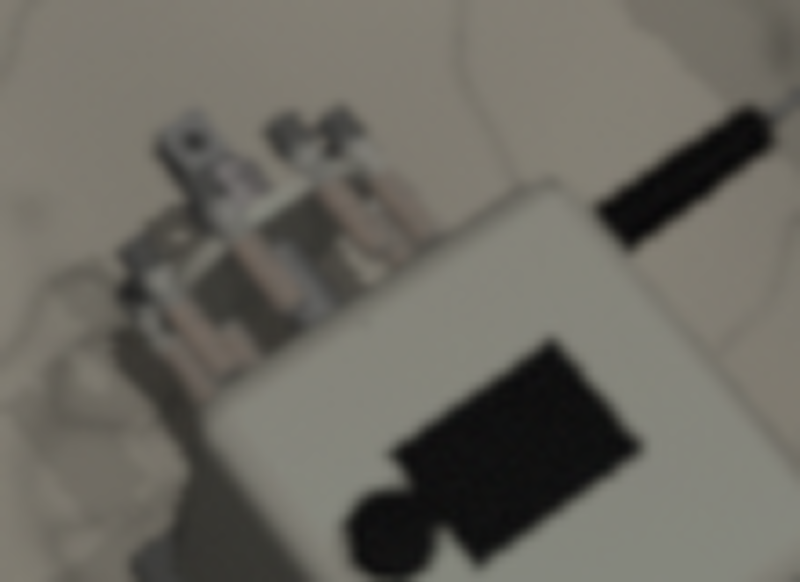

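```bash
cat > h.py <<'E'
import numpy as np,cv2
from rig import robot,capture,get_calibration
np.set_printoptions(precision=4,suppress=True)
def bp(cal,u,v,z):
    R,t=np.array(cal['R']),np.array(cal['t'])
    c=-R.T@t; d=R.T@np.array([(u-cal['cx'])/cal['fx'],(v-cal['cy'])/cal['fy'],1])
    return c+d*(z-c[2])/d[2]
def pj(cal,X):
    p=np.array(cal['R'])@np.array(X)+np.array(cal['t']);return np.array([cal['fx']*p[0]/p[2]+cal['cx'],cal['fy']*p[1]/p[2]+cal['cy']])
def wcal(o,g=None):
    c=dict(get_calibration('wrist'));T=np.eye(4);T[:3,:3]=o['tool_rot'];T[:3,3]=o['position']
    W=np.linalg.inv(T@np.array(c['tool_from_camera']));c['R']=W[:3,:3];c['t']=W[:3,3];return c
def rv(R): return cv2.Rodrigues(np.array(R,float))[0].ravel()
def goto(P,Rg):
    o=robot.get_obs();R=o['tool_rot'];return R.T@(np.array(P)-o['position']),rv(R.T@Rg),np.linalg.norm(np.array(P)-o['position'])
E
python3 - <<'E'
from h import *
ct,cs=get_calibration('top'),get_calibration('scene')
f=lambda x,y:(300+x/6,140+y/6)
print('head mid',bp(ct,*f(193,388),.073+.005))
print('plain top',bp(ct,*f(215,70),.084)); print('black',bp(ct,*f(202,240),.072))
print('ringbar',bp(ct,*f(268,432),.058))
g=lambda x,y:(80+x/5.333,120+y/5.333)
print('hole',bp(ct,*g(670,247),.137)); print('wheelaxis front hub', bp(ct,*g(610,243),.142))
k=lambda x,y:(245+x/7.27,210+y/7.27)
print('hole s',bp(cs,*k(193,140),.137))
k=lambda x,y:(165+x/7.27,110+y/6.667)
print('head s',bp(cs,*k(430,300),.07)); print('bl s',bp(cs,*k(293,375),.065)); print('pl s',bp(cs,*k(157,450),.068))
for c in [(130,8),(433,15),(50,290),(390,350)]: print(bp(ct,*g(*c),.212))
E
```

```text
head mid [ 0.4513 -0.2361  0.078 ]
plain top [ 0.5953 -0.2601  0.084 ]
black [ 0.5196 -0.2482  0.072 ]
ringbar [ 0.4323 -0.2713  0.058 ]
hole [0.5642 0.09   0.137 ]
wheelaxis front hub [0.5668 0.1184 0.142 ]
hole s [0.565  0.0922 0.137 ]
head s [ 0.4487 -0.2329  0.07  ]
bl s [ 0.5236 -0.2474  0.065 ]
pl s [ 0.5986 -0.2565  0.068 ]
[0.6751 0.3269 0.212 ]
[0.662  0.1872 0.212 ]
[0.543  0.3634 0.212 ]
[0.5045 0.211  0.212 ]
```

```bash
cat >> h.py <<'E'
def down(az):
    a=np.radians(az);y=np.array([np.cos(a),np.sin(a),0]);z=np.array([0,0,-1.]);return np.array([np.cross(y,z),y,z]).T
E
python3 - <<'E'
from h import *
print(goto((.40,.33,.33),down(35)),goto((.56,.085,.29),down(-5)))
E
```

```text
(array([-0.3018, -0.2032, -0.077 ]), array([-0.001 ,  0.0004,  0.7002]), np.float64(0.3719090064713115)) (array([-0.5194, -0.3988, -0.0368]), array([-0.0008,  0.0008,  1.3984]), np.float64(0.6558764469359145))
```

carry_out:
  series:
    - [[-0.04,-0.03,-0.04],[0,0,0.12]]
    - [[-0.08,-0.055,-0.07],[0,0,0.24]]
    - [[-0.11,-0.075,-0.077],[0,0,0.36]]
    - [[-0.14,-0.095,-0.077],[0,0,0.48]]
    - [[-0.17,-0.115,-0.077],[0,0,0.6]]
    - [[-0.2,-0.135,-0.077],[0,0,0.72]]
    - [[-0.23,-0.155,-0.077],[0,0,0.84]]
    - [[-0.26,-0.18,-0.077],[0,0,0.92]]
    - [[-0.29,-0.2,-0.077],[0,0,1.0]]
    - [[-0.32,-0.225,-0.077],[0,0,1.05]]

```text
time_s: 0.98
position: [0.413, 0.3024, 0.3299]
tool_rot: [[-0.253, 0.967, -0.0], [0.967, 0.253, -0.001], [-0.001, -0.0, -1.0]]
contact_force: [1.4, -0.4, 0.3]
width: 0.0851
```

```bash
python3 - <<'E'
from h import *
print(robot.get_obs()['position'],goto((.56,.085,.29),down(-5)))
E
```

```text
[0.413  0.3024 0.3299] (array([-0.2475,  0.0871,  0.04  ]), array([-0.0003,  0.0009,  0.3435]), np.float64(0.2653943147113618))
```

carry_out:
  series:
    - [[-0.035,0.012,0],[0,0,0.1]]
    - [[-0.07,0.024,0],[0,0,0.2]]
    - [[-0.105,0.036,0],[0,0,0.3]]
    - [[-0.14,0.05,0.01],[0,0,0.34]]
    - [[-0.175,0.062,0.02],[0,0,0.34]]
    - [[-0.21,0.075,0.03],[0,0,0.34]]
    - [[-0.24,0.085,0.04],[0,0,0.34]]
    - [[-0.247,0.087,0.04],[0,0,0.34]]
    - [[-0.247,0.087,0.04],[0,0,0.34]]

```text
time_s: 1.73
position: [0.5603, 0.0824, 0.2893]
tool_rot: [[0.089, 0.996, -0.001], [0.996, -0.089, -0.003], [-0.003, -0.001, -1.0]]
contact_force: [-1.1, -1.6, 0.1]
width: 0.0855
```

```bash
python3 - <<'E'
from h import *
o=robot.get_obs();print(o['position'],o['qvel'])
cv2.imwrite('pics/w1.png',capture('wrist')[:,:,::-1]);np.save('w1.npy',o,allow_pickle=True)
E
```

```text
[0.5603 0.0824 0.2893] [-2.6393 -1.5534 -3.1303 -0.0147 -0.1822  0.5077 -2.5734]
```

View pics/w1.png

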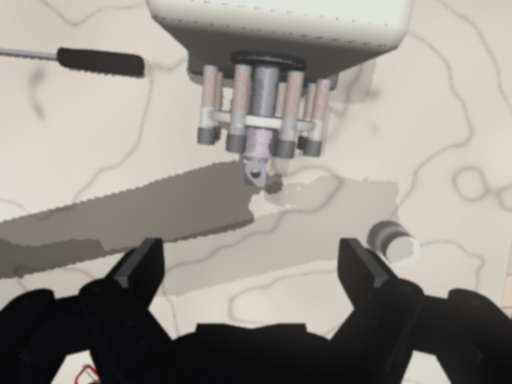

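```bash
python3 - <<'E'
import cv2
t=cv2.imread('pics/w1.png');cv2.imwrite('pics/c5.png',cv2.resize(t[45:205,180:340],(800,800)[:2],interpolation=2)[0:800])
cv2.imwrite('pics/c5.png',cv2.resize(t[85:205,200:320],(600,600),interpolation=2))
E
```

```text
(no output)
```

View pics/c5.png

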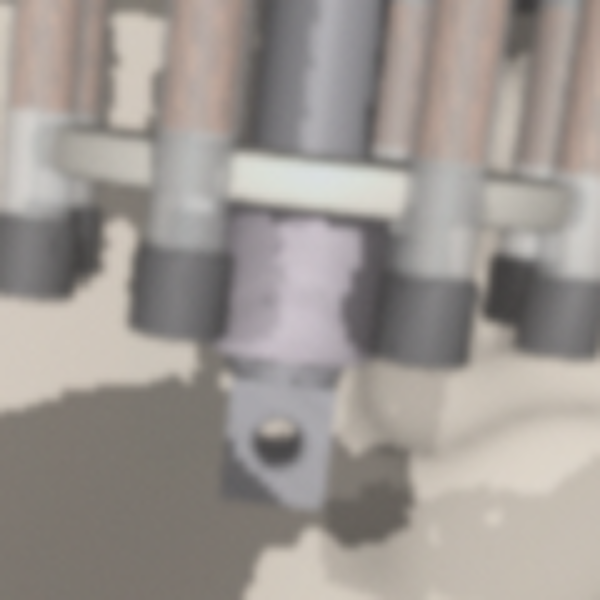

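```bash
python3 - <<'E'
from h import *
o=np.load('w1.npy',allow_pickle=True).item();c=wcal(o)
g=lambda x,y:(200+(x+.5)/5-.5,85+(y+.5)/5-.5)
H=bp(c,*g(276,440),.137);print('hole',H)
az=lambda d:np.degrees(np.arctan2(d[1],d[0]))
L=[bp(c,*g(*p),.137) for p in [(230,385),(222,490),(335,385),(327,505)]]
print(L,az(L[0]-L[1])-90,az(L[2]-L[3])-90)
a,b=bp(c,*g(0,290),.125),bp(c,*g(560,350),.125);print('caps outer',az(b-a),a,b)
a,b=bp(c,*g(180,333),.16),bp(c,*g(428,362),.16);print('caps',az(b-a),a,b)
# housing lower edge & top edges
a,b=bp(c,158,20,.21),bp(c,405,43,.21);print(az(b-a),np.linalg.norm(b-a),a,b)
print(pj(c,H))
# verify with top cam
ct=get_calibration('top');print(pj(ct,H))
E
```

```text
hole [0.5641 0.0917 0.137 ]
[array([0.5564, 0.103 , 0.137 ]), array([0.5529, 0.0828, 0.137 ]), array([0.5761, 0.1012, 0.137 ]), array([0.5728, 0.0781, 0.137 ])] -9.65395866744528 -7.990607194740619
caps outer -11.173046682286857 [0.5135 0.1232 0.125 ] [0.6208 0.102  0.125 ]
caps -11.756266368215494 [0.5495 0.1167 0.16  ] [0.5913 0.108  0.16  ]
-9.848444592031955 0.15221542440045846 [0.5139 0.207  0.21  ] [0.6639 0.1809 0.21  ]
[254.8 172.6]
[205.007 166.387]
```

```bash
python3 - <<'E'
from h import *
print(goto((.45,-.24,.23),down(-28)))
E
```

```text
(array([-0.3329, -0.0816,  0.0603]), array([-0.0006,  0.0016,  0.403 ]), np.float64(0.34800051011060235))
```

carry_out:
  gripper: 0.045
  series:
    - [[-0.037,-0.009,0.005],[0,0,0.05]]
    - [[-0.074,-0.018,0.01],[0,0,0.1]]
    - [[-0.111,-0.027,0.018],[0,0,0.15]]
    - [[-0.148,-0.036,0.026],[0,0,0.2]]
    - [[-0.185,-0.045,0.034],[0,0,0.25]]
    - [[-0.222,-0.054,0.042],[0,0,0.3]]
    - [[-0.26,-0.063,0.05],[0,0,0.35]]
    - [[-0.297,-0.073,0.06],[0,0,0.4]]
    - [[-0.333,-0.082,0.06],[0,0,0.403]]
    - [[-0.333,-0.082,0.06],[0,0,0.403]]

```text
time_s: 2.62
position: [0.4467, -0.2452, 0.2307]
tool_rot: [[0.475, 0.88, -0.001], [0.88, -0.475, -0.002], [-0.002, 0.001, -1.0]]
contact_force: [-0.6, -0.1, -0.7]
width: 0.0449
```

```bash
python3 - <<'E'
from h import *
o=robot.get_obs();print(o['position'],o['qvel'],o['width'])
im=capture('wrist')[:,:,::-1];cv2.imwrite('pics/w2.png',im);np.save('w2.npy',o,allow_pickle=True)
E
```

```text
[ 0.4467 -0.2452  0.2307] [-3.2043 -0.5044 -5.0027 -0.5363 -0.5483  0.52   -6.7165] 0.044917563506676195
```

View pics/w2.png

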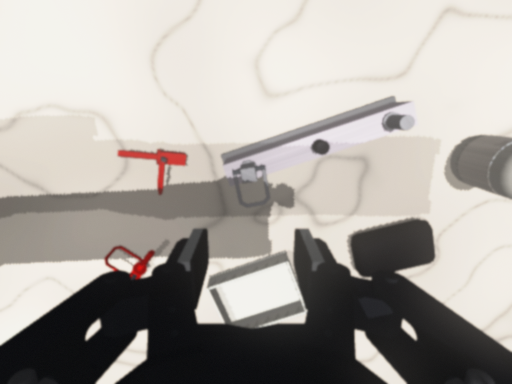

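```bash
python3 - <<'E'
import cv2
t=cv2.imread('pics/w2.png');cv2.imwrite('pics/c6.png',cv2.resize(t[145:220,210:310],(800,600),interpolation=2))
E
```

```text
(no output)
```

View pics/c6.png

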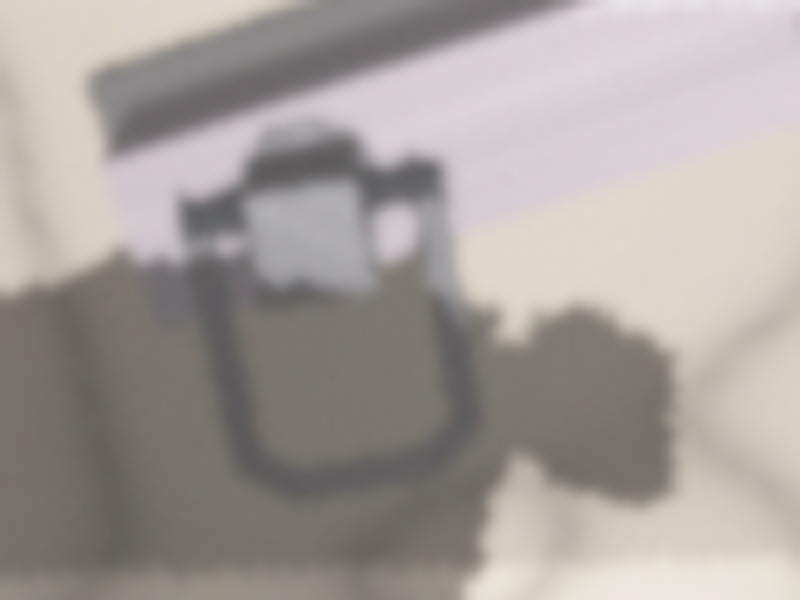

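```bash
python3 - <<'E'
from h import *
o=np.load('w2.npy',allow_pickle=True).item();c=wcal(o)
g=lambda x,y:(210+(x+.5)/8-.5,145+(y+.5)/8-.5)
az=lambda d:np.degrees(np.arctan2(d[1],d[0]))
q=[bp(c,*g(*p),.084) for p in [(243,188),(358,178),(378,292),(262,298)]]
print(q,np.mean(q,0),[np.linalg.norm(q[i]-q[i-1])for i in range(4)],az(q[1]-q[0]),az(q[2]-q[3]),az(q[1]-q[2])-90,az(q[0]-q[3])-90)
a,b=bp(c,*g(192,213),.058),bp(c,*g(432,172),.058);print('hinge',a,b,(a+b)/2,az(b-a))
a,b=bp(c,*g(300,490),.056),bp(c,*g(420,462),.056);print('bar',a,b,(a+b)/2,az(b-a))
a,b=bp(c,*g(225,360),.057),bp(c,*g(470,400),.057);print('arms',(a+b)/2)
print('black',bp(c,320,147,.066),'plain',bp(c,403,122,.084-.0))
E
```

```text
[array([ 0.4446, -0.2272,  0.084 ]), array([ 0.4569, -0.2325,  0.084 ]), array([ 0.4525, -0.2456,  0.084 ]), array([ 0.4402, -0.2397,  0.084 ])] [ 0.4485 -0.2362  0.084 ] [np.float64(0.01330365325598696), np.float64(0.013379231306687655), np.float64(0.013799147765477143), np.float64(0.013641378424337675)] -23.35584569837163 -25.359742216604882 -18.39181644606606 -19.303070346508704
hinge [ 0.434 -0.231  0.058] [ 0.4634 -0.2409  0.058 ] [ 0.4487 -0.236   0.058 ] -18.548891930000252
bar [ 0.428  -0.2709  0.056 ] [ 0.4438 -0.275   0.056 ] [ 0.4359 -0.273   0.056 ] -14.602520262904104
arms [ 0.4409 -0.2603  0.057 ]
black [ 0.5208 -0.2488  0.066 ] plain [ 0.5923 -0.2597  0.084 ]
```

```bash
python3 - <<'E'
from h import *
print(robot.tips_ahead,goto((.4486,-.2361,.13),down(-19.5)))
E
```

```text
0.022 (array([ 0.0054, -0.0027,  0.1007]), array([ 0.0003,  0.0013, -0.1524]), np.float64(0.10087162582055675))
```

carry_out:
  series:
    - [[0.003,-0.001,0.03],[0,0,-0.08]]
    - [[0.0054,-0.0027,0.06],[0,0,-0.152]]
    - [[0.0054,-0.0027,0.085],[0,0,-0.152]]
    - [[0.0054,-0.0027,0.1],[0,0,-0.152]]
    - [[0.0054,-0.0027,0.1],[0,0,-0.152]]
    - [[0.0054,-0.0027,0.1],[0,0,-0.152]]

```text
time_s: 3.17
position: [0.4492, -0.2343, 0.1308]
tool_rot: [[0.332, 0.943, -0.001], [0.943, -0.332, -0.001], [-0.001, -0.001, -1.0]]
contact_force: [1.2, 0.4, 0.2]
width: 0.0451
```

```bash
python3 - <<'E'
from h import *
o=robot.get_obs();print(o['position'],o['qvel'],o['width'],o['contact_force'])
im=capture('wrist')[:,:,::-1];cv2.imwrite('pics/w3.png',im);np.save('w3.npy',o,allow_pickle=True)
print(pj(wcal(o),(.4486,-.2361,.084)));print(goto((.4486,-.2361,.086),down(-19.5)))
E
```

```text
[ 0.4492 -0.2343  0.1308] [ 0.1781 -1.4428  1.0477 -1.7586  0.3768  0.3726  0.1   ] 0.04509032717851544 [1.1722 0.3941 0.2397]
[252.0124 227.2321]
(array([-0.0014, -0.0007,  0.0457]), array([0.001 , 0.0008, 0.0017]), np.float64(0.04570802850606842))
```

View pics/w3.png

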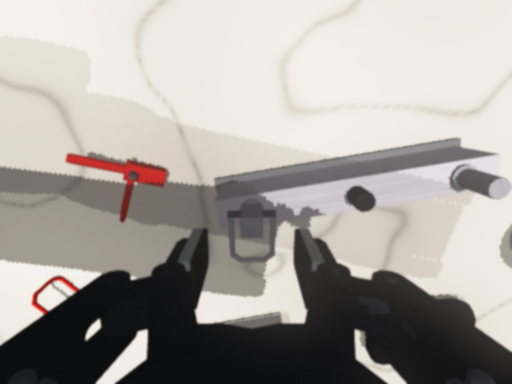

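```bash
python3 - <<'E'
import cv2
t=cv2.imread('pics/w3.png');c=cv2.resize(t[180:280,190:310],(720,600),interpolation=2);c=cv2.convertScaleAbs(c,alpha=1.8);cv2.imwrite('pics/c7.png',c)
E
```

```text
(no output)
```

View pics/c7.png

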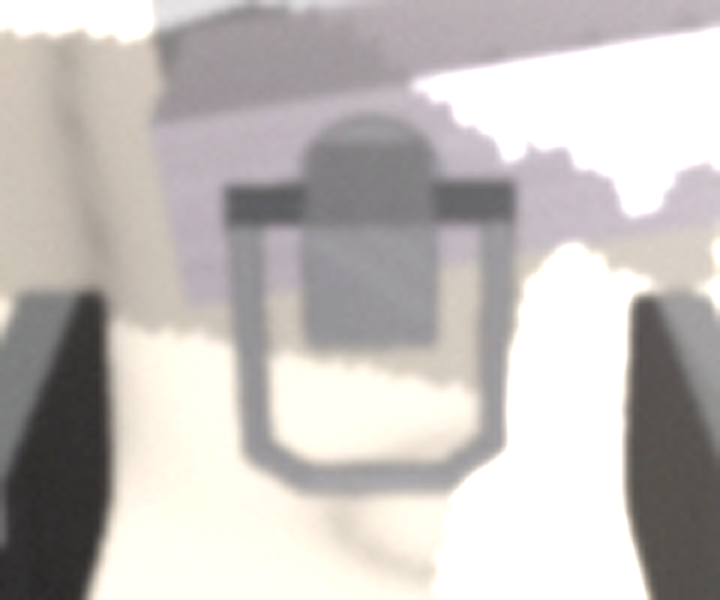

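carry_out:
  series:
    - [[-0.0014,-0.0007,0.012],[0,0,0]]
    - [[-0.0014,-0.0007,0.024],[0,0,0]]
    - [[-0.0014,-0.0007,0.034],[0,0,0]]
    - [[-0.0014,-0.0007,0.041],[0,0,0]]
    - [[-0.0014,-0.0007,0.0457],[0,0,0]]
    - [[-0.0014,-0.0007,0.0457],[0,0,0]]
    - [[-0.0014,-0.0007,0.0457],[0,0,0]]
    - [[-0.0014,-0.0007,0.0457],[0,0,0]]

```text
time_s: 3.88
position: [0.4487, -0.2363, 0.0863]
tool_rot: [[0.332, 0.943, 0.001], [0.943, -0.332, -0.001], [-0.001, 0.001, -1.0]]
contact_force: [-0.3, 0.2, 0.7]
width: 0.0448
```

```bash
python3 - <<'E'
from h import *
print(goto((.4486,-.2361,.086),down(-19.5)))
E
```

```text
(array([ 0.0001, -0.0002,  0.0003]), array([0.0014, 0.0009, 0.0015]), np.float64(0.0003267903595998438))
```

carry_out:
  gripper: 0.008
  series:
    - [[0,0,0],[0,0,0]]
    - [[0,0,0],[0,0,0]]
    - [[0,0,0],[0,0,0]]
    - [[0,0,0],[0,0,0]]
    - [[0,0,0],[0,0,0]]
    - [[0,0,0],[0,0,0]]
    - [[0,0,0],[0,0,0]]
    - [[0,0,0],[0,0,0]]

```text
time_s: 4.55
position: [0.4491, -0.2364, 0.0868]
tool_rot: [[0.332, 0.943, 0.002], [0.943, -0.332, -0.001], [-0.001, 0.002, -1.0]]
contact_force: [-1.2, 1.0, 5.7]
width: 0.0127
```

carry_out:
  series:
    - [[0,0,-0.008],[0,0,0]]
    - [[0,0,-0.018],[0,0,0]]
    - [[0,0,-0.03],[0,0,0]]
    - [[0,0,-0.045],[0,0,0]]
    - [[0,0,-0.065],[0,0,0]]
    - [[0,0,-0.09],[0,0,0]]
    - [[0,0,-0.115],[0,0,0]]
    - [[0,0,-0.13],[0,0,0]]
    - [[0,0,-0.13],[0,0,0]]

```text
time_s: 5.3
position: [0.4502, -0.2372, 0.221]
tool_rot: [[0.333, 0.943, 0.008], [0.943, -0.333, -0.002], [0.001, 0.008, -1.0]]
contact_force: [0.1, -0.2, -0.7]
width: 0.0127
```

```bash
python3 - <<'E'
from h import *
o=robot.get_obs();print(o['position'],o['width'],o['contact_force'])
im=capture('wrist')[:,:,::-1];np.save('w4.npy',o,allow_pickle=True)
cv2.imwrite('pics/w4.png',im);c=cv2.resize(im[180:330,160:340],(720,600),interpolation=2);c=cv2.convertScaleAbs(c,alpha=1.8);cv2.imwrite('pics/c8.png',c)
E
```

```text
[ 0.4502 -0.2372  0.221 ] 0.012686513737016467 [ 0.1082 -0.2284 -0.6617]
```

View pics/w4.png

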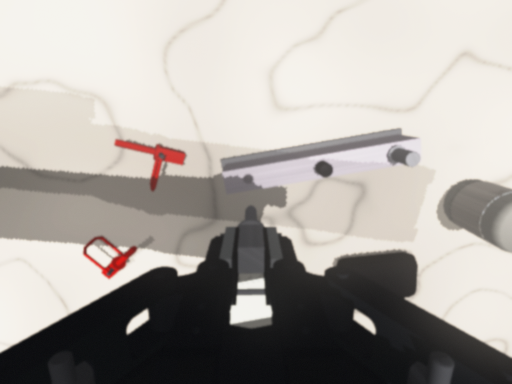

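View pics/c8.png

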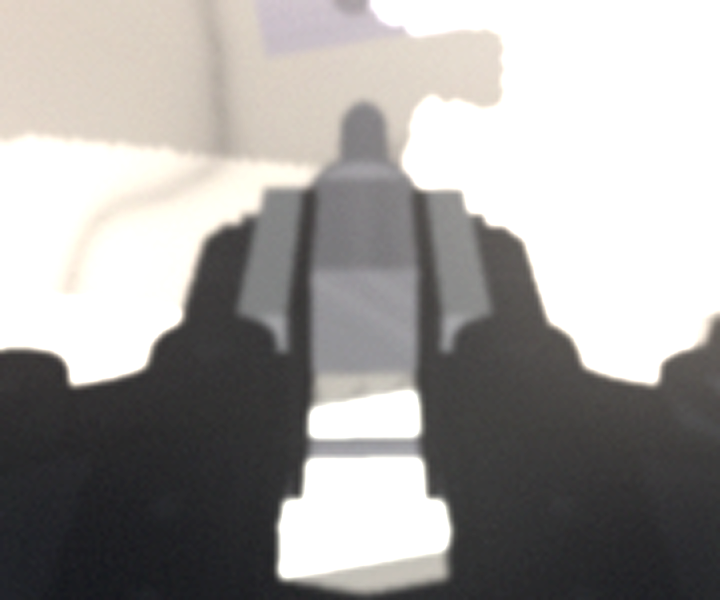

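```bash
python3 - <<'E'
from h import *
o={'tool_rot':np.eye(3),'position':np.zeros(3)};c=wcal(o)
g=lambda x,y:(160+(x+.5)/4-.5,180+(y+.5)/4-.5)
print('top',[bp(c,*g(*p),.0028) for p in [(312,268),(415,268),(312,373),(417,373)]],bp(c,*g(364,320),.0028))
print('nose edge (far rim)',bp(c,*g(364,103),.0758),'flange far rim',bp(c,*g(364,163),.0318))
print(pj(c,[0,0,.0758]),pj(c,[.0033,0,.0758]))
from h import robot
o=robot.get_obs();print(goto((.5641,.0917,.26),down(-10)))
E
```

```text
top [array([ 0.007 , -0.0068,  0.0028]), array([0.007 , 0.005 , 0.0028]), array([-0.0066, -0.007 ,  0.0028]), array([-0.0066,  0.0054,  0.0028])] [ 0.0003 -0.0009  0.0028]
nose edge (far rim) [ 0.0026 -0.0008  0.0758] flange far rim [ 0.0085 -0.0008  0.0318]
[251.7214 208.831 ] [251.7265 204.4018]
(array([ 0.3478, -0.001 , -0.0408]), array([ 0.0061, -0.    , -0.1644]), np.float64(0.3501466722851272))
```

carry_out:
  series:
    - [[0.03,0,-0.01],[0,0,-0.03]]
    - [[0.068,0,-0.015],[0,0,-0.06]]
    - [[0.106,0,-0.015],[0,0,-0.09]]
    - [[0.144,0,-0.015],[0,0,-0.12]]
    - [[0.182,0,-0.015],[0,0,-0.15]]
    - [[0.22,0,-0.015],[0,0,-0.164]]
    - [[0.258,0,-0.015],[0,0,-0.164]]
    - [[0.296,0,-0.012],[0,0,-0.164]]
    - [[0.325,-0.001,-0.01],[0,0,-0.164]]
    - [[0.335,-0.001,-0.01],[0,0,-0.164]]

```text
time_s: 6.18
position: [0.5597, 0.0852, 0.2275]
tool_rot: [[0.168, 0.986, 0.004], [0.986, -0.168, -0.001], [-0.001, 0.004, -1.0]]
contact_force: [-0.2, 0.7, -0.8]
width: 0.0125
```

```bash
python3 - <<'E'
from h import *
print(goto((.5649,.0917,.228),down(-10)))
E
```

```text
(array([ 0.0072,  0.004 , -0.0005]), array([0.0037, 0.0006, 0.0057]), np.float64(0.008292284254197473))
```

carry_out:
  series:
    - [[0.0036,0.002,0],[0.003,0,0.005]]
    - [[0.0072,0.004,0],[0.003,0,0.005]]
    - [[0.0072,0.004,0],[0.003,0,0.005]]
    - [[0.0072,0.004,0],[0.003,0,0.005]]

```text
time_s: 6.52
position: [0.5649, 0.09, 0.2275]
tool_rot: [[0.175, 0.985, 0.001], [0.985, -0.175, -0.001], [-0.001, 0.001, -1.0]]
contact_force: [-0.6, -0.4, -0.2]
width: 0.0124
```

```bash
python3 - <<'E'
from h import *
o=robot.get_obs();print(o['position'],o['width'],o['contact_force'])
im=capture('wrist')[:,:,::-1];np.save('w5.npy',o,allow_pickle=True)
cv2.imwrite('pics/w5.png',im);c=cv2.resize(im[130:280,160:340],(720,600),interpolation=2);c=cv2.convertScaleAbs(c,alpha=1.6);cv2.imwrite('pics/c9.png',c)
print(pj(wcal(o),(.5641,.0917,.137)))
print(goto((.5649,.0917,.228),down(-10)))
E
```

```text
[0.5649 0.09   0.2275] 0.012414658030091032 [-0.588  -0.4306 -0.2016]
[250.2953 200.476 ]
(array([ 0.0018, -0.0003, -0.0004]), array([ 0.0009,  0.0009, -0.0016]), np.float64(0.0018721946935121297))
```

View pics/c9.png

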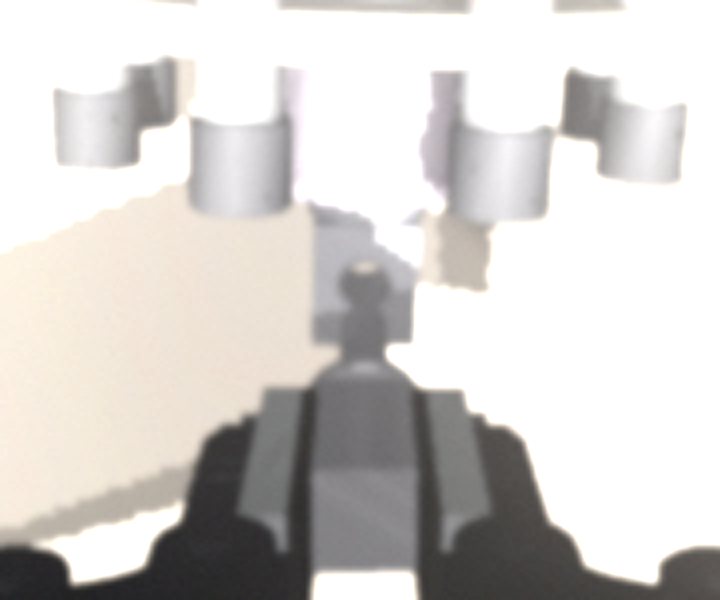

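```bash
python3 - <<'E'
from h import *
im=cv2.imread('pics/w5.png');c=im[175:225,225:277];c=cv2.convertScaleAbs(cv2.resize(c,(780,750)[:2],interpolation=2),alpha=2.2);cv2.imwrite('pics/c10.png',cv2.resize(c,(624,600)))
o={'tool_rot':np.eye(3),'position':np.zeros(3)};w=wcal(o)
g=lambda x,y:(160+(x+.5)/4-.5,130+(y+.5)/4-.5)
print(bp(w,*g(364,285),.0905),pj(w,[-.0005,-.0008,.0905]))
E
```

```text
[ 0.0014 -0.0009  0.0905] [250.7075 203.2233]
```

View pics/c10.png

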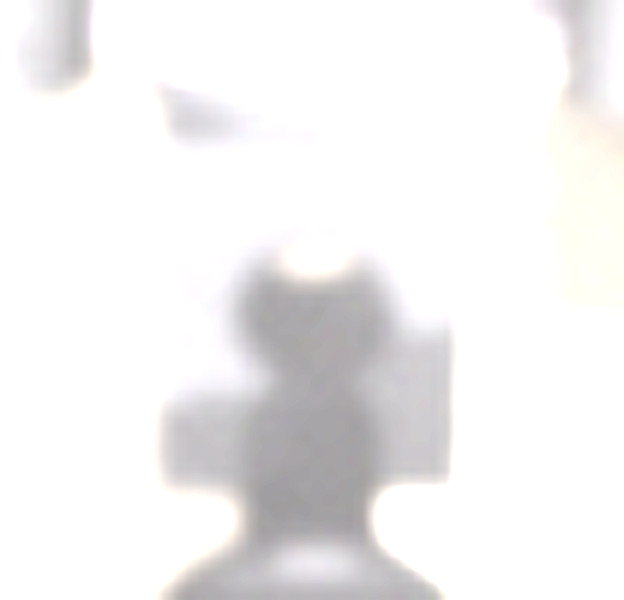

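carry_out:
  series:
    - [[0.0018,0,0],[0,0,0]]
    - [[0.0018,0,0.003],[0,0,0]]
    - [[0.0018,0,0.006],[0,0,0]]
    - [[0.0018,0,0.009],[0,0,0]]
    - [[0.0018,0,0.011],[0,0,0]]
    - [[0.0018,0,0.011],[0,0,0]]

```text
time_s: 7.07
position: [0.5648, 0.0915, 0.2159]
tool_rot: [[0.175, 0.985, -0.0], [0.985, -0.175, -0.001], [-0.001, 0.0, -1.0]]
contact_force: [-0.1, 0.3, -1.2]
width: 0.0124
```

```bash
python3 - <<'E'
from h import *
o=robot.get_obs();print(o['position'],o['width'],o['contact_force'])
im=capture('wrist')[:,:,::-1];np.save('w6.npy',o,allow_pickle=True)
cv2.imwrite('pics/w6.png',im);c=cv2.resize(im[170:245,205:295],(720,600),interpolation=2);c=cv2.convertScaleAbs(c,alpha=1.6);cv2.imwrite('pics/c11.png',c)
print(goto((.5649,.0917,.2165),down(-10)))
E
```

```text
[0.5648 0.0915 0.2159] 0.012368423861731488 [-0.063   0.3251 -1.2117]
(array([ 0.0001, -0.0001, -0.0003]), array([ 0.0004,  0.0012, -0.0017]), np.float64(0.0003150918397380056))
```

View pics/c11.png

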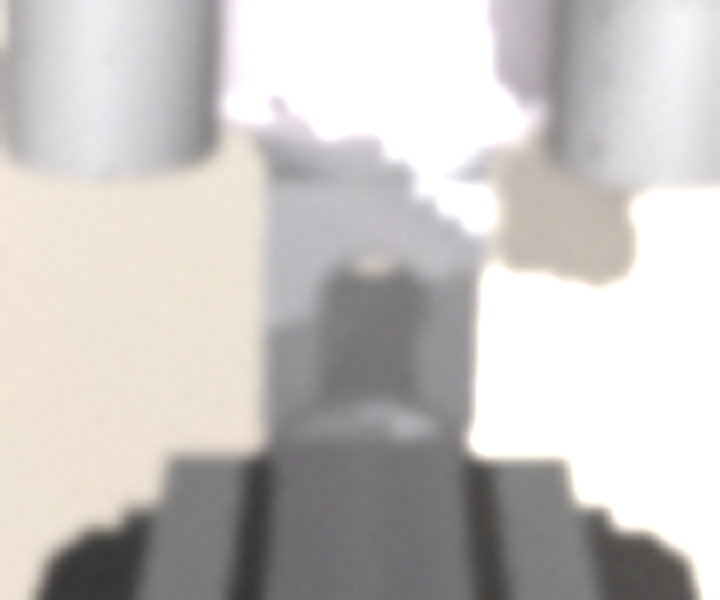

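carry_out:
  series:
    - [[0,0.0003,0.0015],[0,0,0]]
    - [[0,0.0003,0.003],[0,0,0]]
    - [[0,0.0003,0.0045],[0,0,0]]
    - [[0,0.0003,0.006],[0,0,0]]
    - [[0,0.0003,0.006],[0,0,0]]

```text
time_s: 7.53
position: [0.5651, 0.0915, 0.2099]
tool_rot: [[0.175, 0.985, -0.0], [0.985, -0.175, -0.001], [-0.001, -0.0, -1.0]]
contact_force: [-0.2, -1.2, -0.9]
width: 0.0126
```

carry_out:
  series:
    - [[0,0,0.0015],[0,0,0]]
    - [[0,0,0.003],[0,0,0]]
    - [[0,0,0.0045],[0,0,0]]
    - [[0,0,0.006],[0,0,0]]
    - [[0,0,0.006],[0,0,0]]

```text
time_s: 7.95
position: [0.5649, 0.0915, 0.2035]
tool_rot: [[0.175, 0.985, -0.001], [0.985, -0.175, -0.002], [-0.002, -0.001, -1.0]]
contact_force: [-0.6, -0.1, -1.0]
width: 0.0121
```

carry_out:
  series:
    - [[0,0,0.003],[0,0,0]]
    - [[0,0,0.006],[0,0,0]]
    - [[0,0,0.009],[0,0,0]]
    - [[0,0,0.012],[0,0,0]]
    - [[0,0,0.015],[0,0,0]]
    - [[0,0,0.018],[0,0,0]]
    - [[0,0,0.021],[0,0,0]]
    - [[0,0,0.024],[0,0,0]]
    - [[0,0,0.026],[0,0,0]]
    - [[0,0,0.026],[0,0,0]]

```text
time_s: 8.78
position: [0.5647, 0.0914, 0.177]
tool_rot: [[0.175, 0.985, -0.001], [0.985, -0.175, -0.002], [-0.002, -0.001, -1.0]]
contact_force: [-0.1, -0.1, -1.2]
width: 0.0122
```

carry_out:
  series:
    - [[0,0,0.001],[0,0,0]]
    - [[0,0,0.002],[0,0,0]]
    - [[0,0,0.003],[0,0,0]]
    - [[0,0,0.004],[0,0,0]]
    - [[0,0,0.004],[0,0,0]]

```text
time_s: 9.2
position: [0.5647, 0.0914, 0.1728]
tool_rot: [[0.175, 0.985, -0.001], [0.985, -0.175, -0.002], [-0.002, -0.001, -1.0]]
contact_force: [0.0, -0.2, -1.2]
width: 0.0126
```

carry_out:
  series:
    - [[0,0,0.0005],[0,0,0]]
    - [[0,0,0.001],[0,0,0]]
    - [[0,0,0.001],[0,0,0]]

```text
time_s: 9.45
position: [0.5647, 0.0914, 0.1718]
tool_rot: [[0.175, 0.985, -0.001], [0.985, -0.175, -0.002], [-0.002, -0.001, -1.0]]
contact_force: [0.4, -0.3, -1.0]
width: 0.0123
```

carry_out:
  series:
    - [[0,0,0.0005],[0,0,0]]
    - [[0,0,0.001],[0,0,0]]
    - [[0,0,0.001],[0,0,0]]

```text
time_s: 9.7
position: [0.5648, 0.0914, 0.1717]
tool_rot: [[0.175, 0.985, -0.001], [0.985, -0.175, -0.001], [-0.002, -0.001, -1.0]]
contact_force: [-3.9, -0.7, 8.4]
width: 0.0122
```

carry_out:
  gripper: 0.03
  series:
    - [[0,0,0],[0,0,0]]
    - [[0,0,0],[0,0,0]]
    - [[0,0,0],[0,0,0]]
    - [[0,0,0],[0,0,0]]
    - [[0,0,0],[0,0,0]]

```text
time_s: 10.12
position: [0.5648, 0.0914, 0.1716]
tool_rot: [[0.175, 0.985, -0.001], [0.985, -0.175, -0.001], [-0.002, -0.001, -1.0]]
contact_force: [0.0, 0.1, 0.3]
width: 0.0298
```

carry_out:
  series:
    - [[0,0,-0.01],[0,0,0]]
    - [[0,0,-0.02],[0,0,0]]
    - [[0,0,-0.035],[0,0,0]]
    - [[-0.01,0,-0.05],[0,0,0]]
    - [[-0.03,0,-0.06],[0,0,0]]
    - [[-0.03,0,-0.06],[0,0,0]]

```text
time_s: 10.62
position: [0.5607, 0.058, 0.2354]
tool_rot: [[0.179, 0.984, 0.003], [0.984, -0.179, -0.001], [-0.001, 0.003, -1.0]]
contact_force: [0.3, -1.7, -0.3]
width: 0.0301
```

```bash
python3 - <<'E'
from h import *
o=robot.get_obs();print(o['position'],o['width'],o['contact_force'])
im=capture('wrist')[:,:,::-1];np.save('w7.npy',o,allow_pickle=True)
w=wcal(o);P=pj(w,(.565,.091,.14)).astype(int);print(P)
cv2.imwrite('pics/w7.png',im);y=max(P[1]-65,0);c=cv2.resize(im[y:y+150,P[0]-90:P[0]+90],(720,600),interpolation=2);c=cv2.convertScaleAbs(c,alpha=1.5);cv2.imwrite('pics/c12.png',c)
E
```

```text
[0.5607 0.058  0.2354] 0.03013269181519541 [ 0.3119 -1.6792 -0.3246]
[249 157]
```

View pics/c12.png

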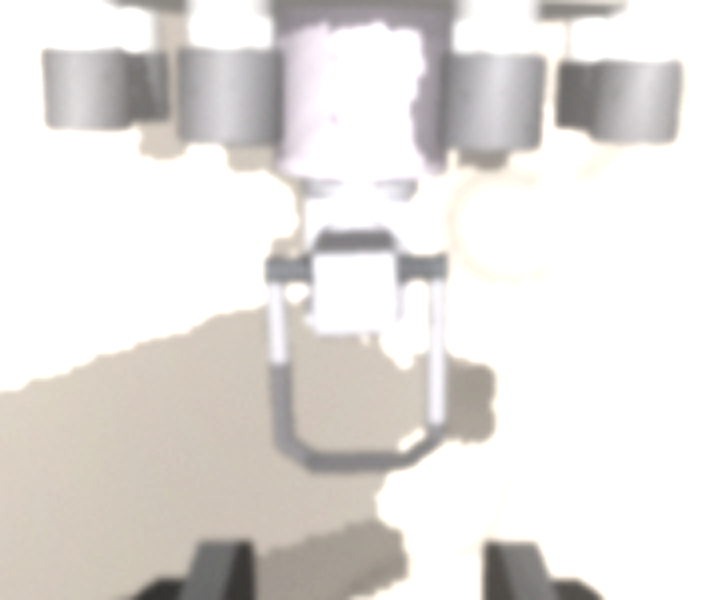

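```bash
python3 - <<'E'
from h import *
a=down(-10.1);P=np.array([.5648,.0914,0])
print(goto(P-.031*a[:,0]+[0,0,.18],a));print(goto(P-.031*a[:,0]+[0,0,.145],a))
E
```

```text
(array([ 0.0008, -0.0013,  0.0541]), array([ 0.0021,  0.0003, -0.0032]), np.float64(0.05410921468758016))
(array([ 0.0008, -0.0014,  0.0891]), array([ 0.0021,  0.0003, -0.0032]), np.float64(0.08910172460678521))
```

carry_out:
  gripper: 0.026
  series:
    - [[0.0008,-0.0013,0.015],[0.002,0,-0.003]]
    - [[0.0008,-0.0013,0.03],[0.002,0,-0.003]]
    - [[0.0008,-0.0013,0.045],[0.002,0,-0.003]]
    - [[0.0008,-0.0013,0.054],[0.002,0,-0.003]]
    - [[0.0008,-0.0013,0.054],[0.002,0,-0.003]]
    - [[0.0008,-0.0013,0.054],[0.002,0,-0.003]]

```text
time_s: 11.17
position: [0.5593, 0.0612, 0.1802]
tool_rot: [[0.175, 0.985, -0.0], [0.985, -0.175, -0.001], [-0.001, -0.0, -1.0]]
contact_force: [-0.4, 0.1, -1.1]
width: 0.0263
```

```bash
python3 - <<'E'
from h import *
a=down(-10.1);P=np.array([.5648,.0914,0])
o=robot.get_obs();print(o['position'],o['width'],o['contact_force'])
print(goto(P-.031*a[:,0]+[0,0,.145],a))
im=capture('wrist')[:,:,::-1];cv2.imwrite('pics/w8.png',im);c=cv2.resize(im[130:280,160:340],(720,600),interpolation=2);c=cv2.convertScaleAbs(c,alpha=1.3);cv2.imwrite('pics/c13.png',c)
E
```

```text
[0.5593 0.0612 0.1802] 0.026304728486628896 [-0.3508  0.1366 -1.0537]
(array([-0.0003,  0.0001,  0.0352]), array([-0.0004,  0.0007,  0.0001]), np.float64(0.03516454296902495))
```

View pics/c13.png

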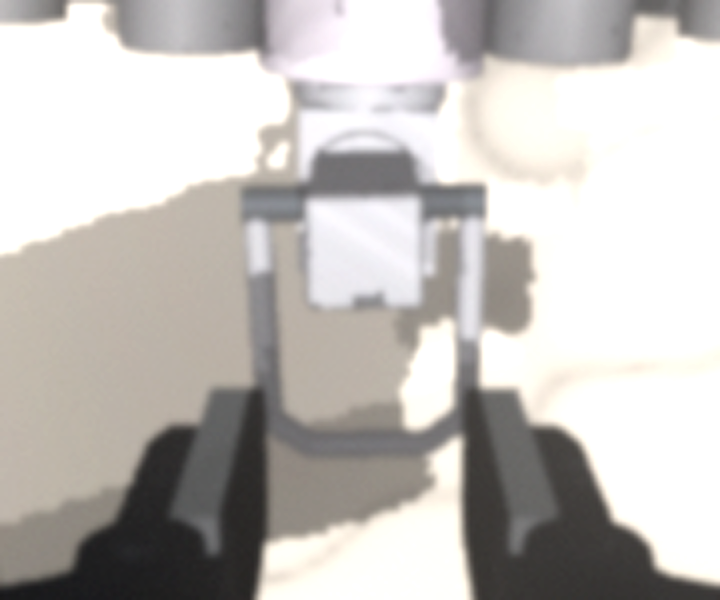

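carry_out:
  series:
    - [[0,0,0.004],[0,0,0]]
    - [[0,0,0.008],[0,0,0]]
    - [[0,0,0.011],[0,0,0]]
    - [[0,0,0.014],[0,0,0]]
    - [[0,0,0.017],[0,0,0]]
    - [[0,0,0.02],[0,0,0]]
    - [[0,0,0.02],[0,0,0]]

```text
time_s: 11.8
position: [0.5596, 0.0611, 0.1603]
tool_rot: [[0.175, 0.984, 0.0], [0.984, -0.175, -0.0], [-0.0, 0.0, -1.0]]
contact_force: [1.1, -0.8, 0.2]
width: 0.0259
```

```bash
python3 - <<'E'
from h import *
o=robot.get_obs();print(o['position'],o['width'],o['contact_force'])
im=capture('wrist')[:,:,::-1];cv2.imwrite('pics/w9.png',im);c=cv2.resize(im[130:280,160:340],(720,600),interpolation=2);c=cv2.convertScaleAbs(c,alpha=1.3);cv2.imwrite('pics/c14.png',c)
E
```

```text
[0.5596 0.0611 0.1603] 0.02589007689033006 [ 1.0654 -0.7948  0.2   ]
```

View pics/c14.png

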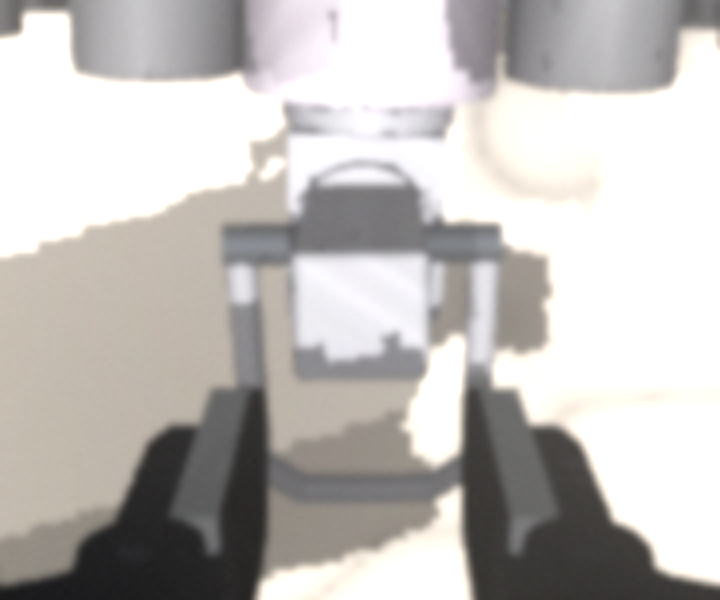

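carry_out:
  series:
    - [[0,0,0.003],[0,0,0]]
    - [[0,0,0.006],[0,0,0]]
    - [[0,0,0.009],[0,0,0]]
    - [[0,0,0.012],[0,0,0]]
    - [[0,0,0.015],[0,0,0]]
    - [[0,0,0.018],[0,0,0]]
    - [[0,0,0.018],[0,0,0]]

```text
time_s: 12.43
position: [0.5593, 0.0609, 0.1417]
tool_rot: [[0.175, 0.984, -0.001], [0.984, -0.175, -0.001], [-0.001, -0.001, -1.0]]
contact_force: [0.9, -0.4, 0.4]
width: 0.0259
```

```bash
python3 - <<'E'
from h import *
o=robot.get_obs();print(o['position'],o['width'],o['contact_force'])
im=capture('wrist')[:,:,::-1];cv2.imwrite('pics/w10.png',im);c=cv2.resize(im[130:280,160:340],(720,600),interpolation=2);c=cv2.convertScaleAbs(c,alpha=1.3);cv2.imwrite('pics/c15.png',c)
E
```

```text
[0.5593 0.0609 0.1417] 0.025876360064312365 [ 0.9006 -0.4378  0.4471]
```

View pics/c15.png

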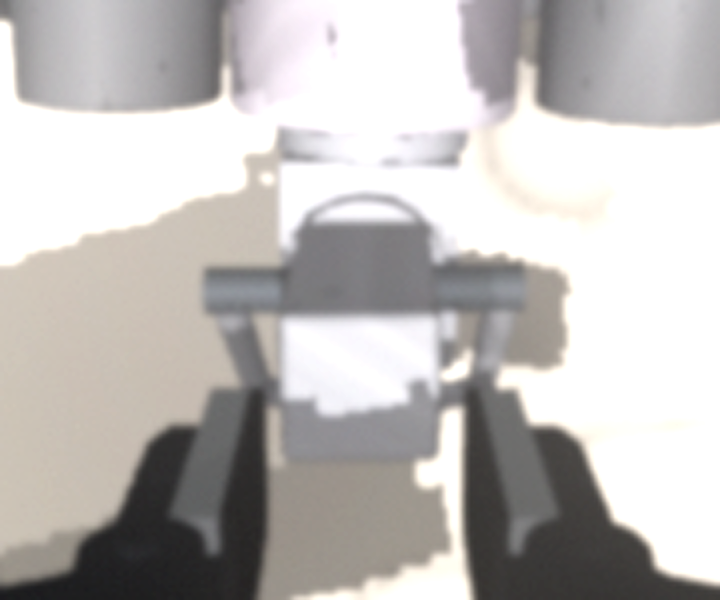

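carry_out:
  series:
    - [[0.002,0.0004,0],[0,0,0]]
    - [[0.004,0.0004,0],[0,0,0]]
    - [[0.006,0.0004,0],[0,0,0]]
    - [[0.008,0.0004,0],[0,0,0]]
    - [[0.01,0.0004,0],[0,0,0]]
    - [[0.012,0.0004,0],[0,0,0]]
    - [[0.012,0.0004,0],[0,0,0]]

```text
time_s: 13.07
position: [0.5619, 0.0732, 0.1419]
tool_rot: [[0.175, 0.985, -0.001], [0.985, -0.175, -0.001], [-0.001, -0.001, -1.0]]
contact_force: [0.4, -1.5, 0.4]
width: 0.0261
```

```bash
python3 - <<'E'
from h import *
o=robot.get_obs();print(o['position'],o['width'],o['contact_force'])
im=capture('wrist')[:,:,::-1];cv2.imwrite('pics/w11.png',im);c=cv2.resize(im[130:280,160:340],(720,600),interpolation=2);c=cv2.convertScaleAbs(c,alpha=1.3);cv2.imwrite('pics/c16.png',c)
print(o['tool_rot'].T@(o['position']-[.5648,.0914,.143]))
E
```

```text
[0.5619 0.0732 0.1419] 0.026117925091430974 [ 0.4063 -1.467   0.3849]
[-0.0185  0.0003  0.0011]
```

View pics/c16.png

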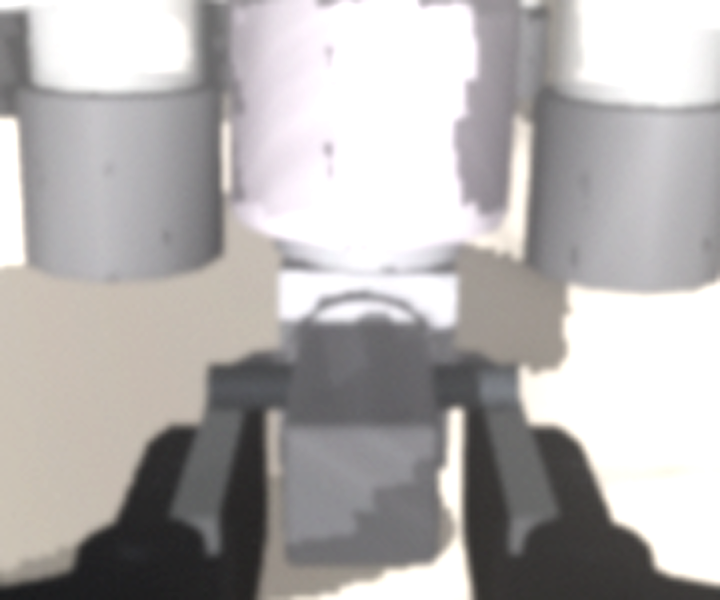

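carry_out:
  series:
    - [[0.0005,0,0],[0,0,0]]
    - [[0.001,0,0],[0,0,0]]
    - [[0.0015,0,0],[0,0,0]]
    - [[0.0015,0,0],[0,0,0]]

```text
time_s: 13.45
position: [0.5621, 0.0745, 0.1419]
tool_rot: [[0.175, 0.985, -0.001], [0.985, -0.175, -0.001], [-0.001, -0.001, -1.0]]
contact_force: [-0.3, -1.9, -0.8]
width: 0.0259
```

carry_out:
  series:
    - [[0.0005,0,0],[0,0,0]]
    - [[0.001,0,0],[0,0,0]]
    - [[0.001,0,0],[0,0,0]]

```text
time_s: 13.7
position: [0.5622, 0.0756, 0.1419]
tool_rot: [[0.175, 0.985, -0.001], [0.985, -0.175, -0.001], [-0.001, -0.001, -1.0]]
contact_force: [-0.0, -1.5, -1.2]
width: 0.0258
```

carry_out:
  series:
    - [[0.0005,0,0],[0,0,0]]
    - [[0.001,0,0],[0,0,0]]
    - [[0.001,0,0],[0,0,0]]

```text
time_s: 13.95
position: [0.5624, 0.0766, 0.1418]
tool_rot: [[0.175, 0.985, -0.001], [0.985, -0.175, -0.001], [-0.001, -0.001, -1.0]]
contact_force: [0.2, -1.8, -0.2]
width: 0.0262
```

carry_out:
  series:
    - [[0.0005,0,0],[0,0,0]]
    - [[0.001,0,0],[0,0,0]]
    - [[0.001,0,0],[0,0,0]]

```text
time_s: 14.2
position: [0.5625, 0.0769, 0.1418]
tool_rot: [[0.176, 0.984, -0.001], [0.984, -0.176, -0.002], [-0.002, -0.001, -1.0]]
contact_force: [-1.0, -5.1, -0.6]
width: 0.0262
```

carry_out:
  series:
    - [[0.0008,0,0],[0,0,0]]
    - [[0.0013,0,0],[0,0,0]]
    - [[0.0013,0,0],[0,0,0]]

```text
time_s: 14.45
position: [0.5625, 0.077, 0.1417]
tool_rot: [[0.177, 0.984, -0.002], [0.984, -0.177, -0.003], [-0.003, -0.001, -1.0]]
contact_force: [-0.5, -6.4, -0.6]
width: 0.026
```

```bash
python3 - <<'E'
from h import *
o=robot.get_obs();print(o['position'],o['width'],o['contact_force'])
for n in ('scene','top'):
    im=capture(n)[:,:,::-1];cv2.imwrite(f'pics/{n}2.png',im);P=pj(get_calibration(n),(.565,.091,.13)).astype(int)
    c=cv2.resize(im[P[1]-30:P[1]+30,P[0]-36:P[0]+36],(720,600),interpolation=2);cv2.imwrite(f'pics/d{n}.png',cv2.convertScaleAbs(c,alpha=1.4))
E
```

```text
[0.5625 0.077  0.1417] 0.026018364315377934 [-0.4591 -6.4075 -0.5693]
```

View pics/dscene.png

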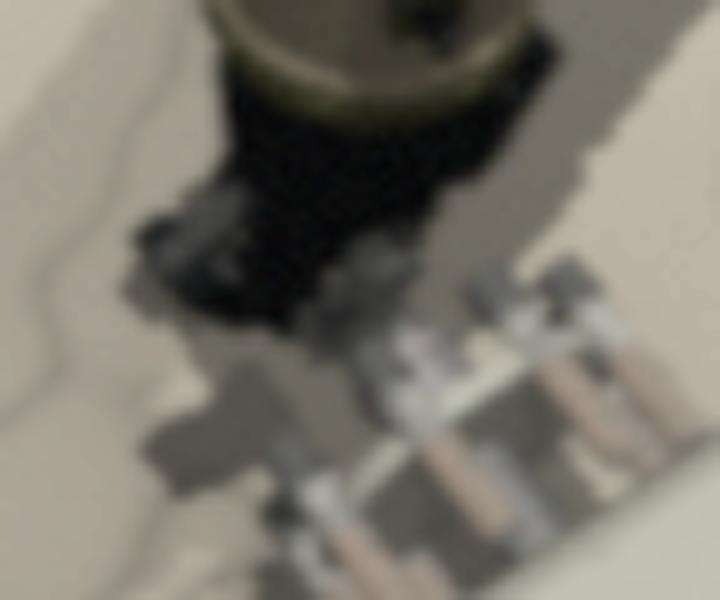

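carry_out:
  series:
    - [[-0.008,0,0],[0,0,0]]
    - [[-0.02,0,0],[0,0,0]]
    - [[-0.04,0,0],[0,0,0]]
    - [[-0.06,0,-0.01],[0,0,0]]
    - [[-0.075,0,-0.03],[0,0.1,0]]
    - [[-0.085,0,-0.05],[0,0.22,0]]
    - [[-0.09,0,-0.07],[0,0.34,0]]
    - [[-0.095,0,-0.08],[0,0.46,0]]
    - [[-0.095,0,-0.08],[0,0.58,0]]
    - [[-0.095,0,-0.08],[0,0.7,0]]

```text
time_s: 15.38
position: [0.547, -0.0182, 0.2247]
tool_rot: [[0.133, 0.984, 0.121], [0.751, -0.179, 0.635], [0.647, 0.006, -0.763]]
contact_force: [0.4, 1.2, -0.6]
width: 0.0257
```

carry_out:
  series:
    - [[0,0,0],[0,0.08,0]]
    - [[0,0,0],[0,0.08,0]]
    - [[0,0,0],[0,0.08,0]]

```text
time_s: 15.63
position: [0.5469, -0.0198, 0.2241]
tool_rot: [[0.126, 0.983, 0.132], [0.699, -0.182, 0.691], [0.704, 0.005, -0.71]]
contact_force: [0.8, 0.6, -0.1]
width: 0.0259
```

```bash
python3 - <<'E'
from h import *
o=robot.get_obs();print(o['position'],o['tool_rot'],o['contact_force'])
im=capture('wrist')[:,:,::-1];np.save('w12.npy',o,allow_pickle=True);w=wcal(o);P=pj(w,(.565,.09,.125)).astype(int);print(P)
cv2.imwrite('pics/w12.png',im);y=max(P[1]-75,0);x=max(P[0]-90,0);c=cv2.resize(im[y:y+150,x:x+180],(720,600),interpolation=2);c=cv2.convertScaleAbs(c,alpha=1.5);cv2.imwrite('pics/c17.png',c)
E
```

```text
[ 0.5469 -0.0198  0.2241] [[ 0.1257  0.9832  0.132 ]
 [ 0.6993 -0.1822  0.6912]
 [ 0.7037  0.0054 -0.7105]] [ 0.7769  0.6166 -0.0812]
[248 173]
```

View pics/c17.png

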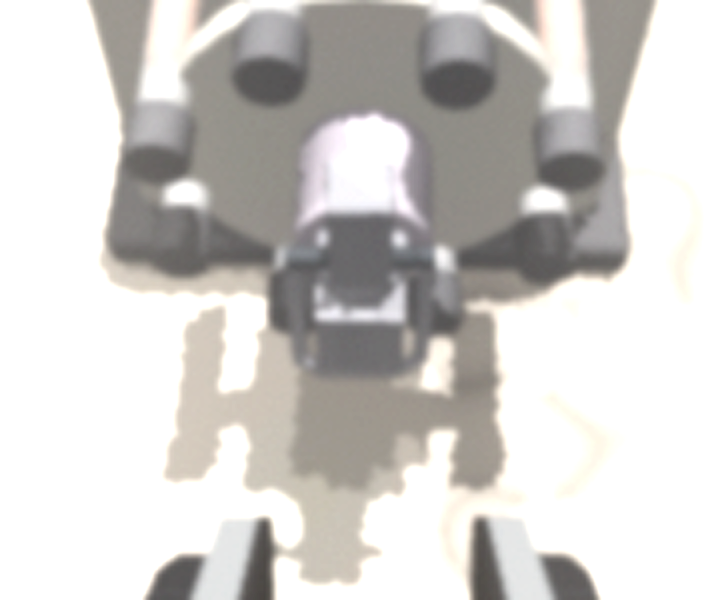

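```bash
python3 - <<'E'
from h import *
from scipy.spatial.transform import Rotation as Ro
R=down(-10.1)@Ro.from_rotvec([0,1.25,0]).as_matrix()
P=np.array([.564,.086,.12])-.15*R[:,2];print(P,goto(P,R),robot.get_obs()['joints'])
E
```

```text
[ 0.539  -0.0541  0.1673] (array([-0.0664, -0.0019,  0.0151]), array([0.0072, 0.4695, 0.0033]), np.float64(0.06808362840968621)) [ -6.9456  18.2863  32.8145 103.6055 -53.3053  82.0935  33.7578]
```

carry_out:
  series:
    - [[-0.02,0,0],[0,0.1,0]]
    - [[-0.04,0,0.005],[0,0.2,0]]
    - [[-0.055,0,0.01],[0,0.3,0]]
    - [[-0.066,0,0.015],[0,0.4,0]]
    - [[-0.066,0,0.015],[0,0.47,0]]
    - [[-0.066,0,0.015],[0,0.47,0]]
    - [[-0.066,0,0.015],[0,0.47,0]]

```text
time_s: 16.27
position: [0.5412, -0.0535, 0.1675]
tool_rot: [[0.051, 0.984, 0.17], [0.313, -0.178, 0.933], [0.948, 0.006, -0.317]]
contact_force: [0.5, 0.0, 1.1]
width: 0.0258
```

```bash
python3 - <<'E'
from h import *
o=robot.get_obs();print(o['position'],o['tool_rot'],o['contact_force'])
im=capture('wrist')[:,:,::-1];np.save('w13.npy',o,allow_pickle=True);w=wcal(o);P=pj(w,(.565,.09,.125)).astype(int);print(P)
cv2.imwrite('pics/w13.png',im);y=max(P[1]-55,0);x=max(P[0]-60,0);c=cv2.resize(im[y:y+100,x:x+120],(720,600),interpolation=2);c=cv2.convertScaleAbs(c,alpha=1.8)
A=down(-10.1);H=np.array([.5648,.0914,.143])
for a,col in ((1.42,(0,255,0)),(1.25,(0,0,255))):
  pts=[]
  for X in ((-.015,0),(-.015,.034),(-.009,.041),(.009,.041),(.015,.034),(.015,0)):
    p=pj(w,H+A[:,1]*X[0]-A[:,0]*X[1]*np.cos(a)-np.array([0,0,1])*X[1]*np.sin(a)); pts.append((p-[x,y])*6)
  d=c.copy() if a==1.42 else d; cv2.polylines(d,[np.int32(pts)],False,col,1)
cv2.imwrite('pics/c18.png',c);cv2.imwrite('pics/c18b.png',d)
E
```

```text
[ 0.5412 -0.0535  0.1675] [[ 0.0511  0.9841  0.1701]
 [ 0.3134 -0.1775  0.9329]
 [ 0.9482  0.0056 -0.3175]] [0.49   0.0096 1.1232]
[249 176]
```

View pics/c18.png

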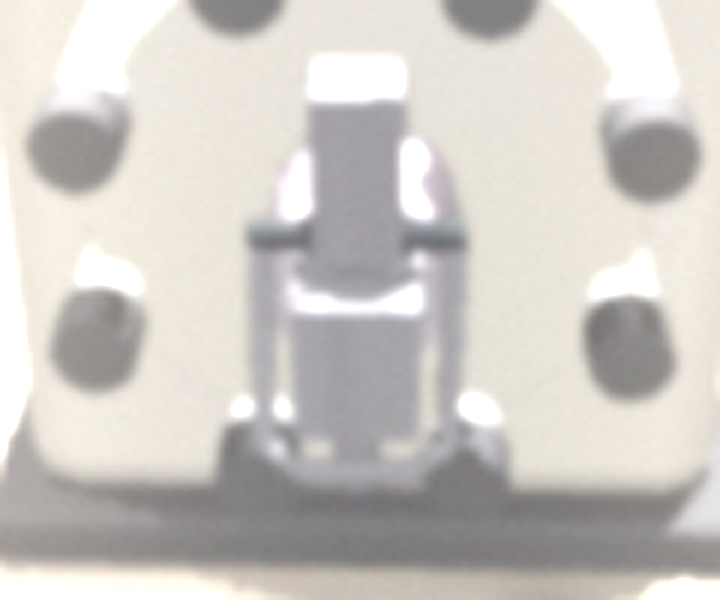

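View pics/c18b.png

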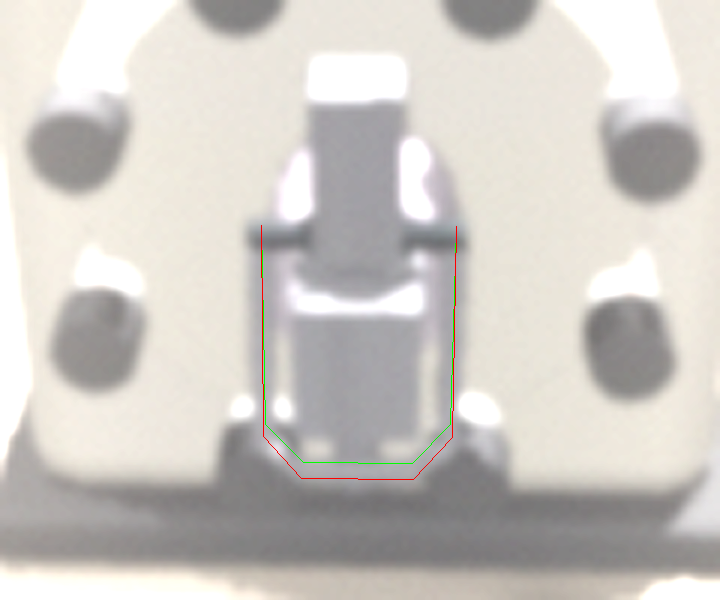

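```bash
python3 - <<'E'
from h import *
from rig import ticket
im=capture('top')[:,:,::-1];cv2.imwrite('pics/topf.png',im)
print(robot.get_obs()['contact_force'],ticket.job_done())
E
```

```text
the job is handed in; nothing more can be done
[0.3386 0.2216 0.4099] None
```

View pics/topf.png

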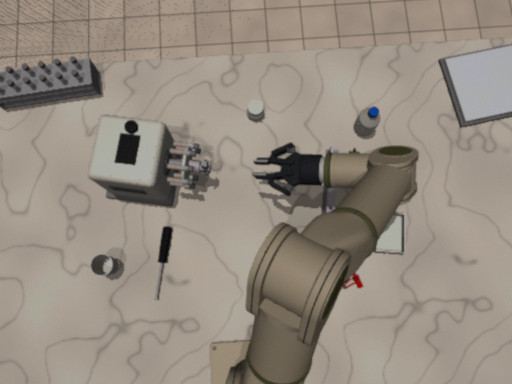

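The linchpin is through the shaft hole with its flange down on the shaft, and its ring is swung over the shaft's end against the pin underneath. I handed the job in at about 16.3 s; no verdict is reported.

- **Pin:** I took the bare-steel linchpin from the stand's end bore, lined its nose up with the hole in the wrist camera, and lowered it. It went in with about 1 N. The flange met the shaft at about 8 N, at tool height 0.1717 m against an expected 0.1718 m.
- **Ring:** I set the fingers astride the shaft and pushed both ring arms down and then under. They met a firm stop at about 6.4 N. That stop came 1–2 mm further along than I had worked out, which I put down to the finger width.
- **Last checks:** A near-level front view shows the pin fully down and the cross bar where a swing of 1.42 would put it. The view is only good to about 0.05 rad, and I had to correct for a 1.3-pixel calibration offset. The gripper was clear of everything when I handed in.
- **Bystanders:** In the last top view everything visible stood where it began. The arm hid the stand's other pins, the mouse, most of the tray and part of the red look-alikes. I did not touch them, but that view could not confirm it.

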